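# Prise the stuck lid of the blue specimen pot loose

### The job

Prise the stuck blue lid of its specimen pot loose with the orange-handled pry bar: put the blade over the brass rail with its tip under the blue lid's rim and bear the handle down, with the rail as the fulcrum, until the lid has risen at least 4 mm. Then lay the bar back flat on the green mat, with its grip point over the mat, and let go. Do not touch the lid with the gripper, and leave the white lid shut.

Things in the scene. Friction and masses are not known exactly. Their poses are not given: they have to be found in the camera images.
- bar_grip (a point): Pry bar, loose, flat on the mat. Orange handle 100 mm long, 22 wide, 16 thick; flat steel blade 100 mm long, 18 wide, 4 thick; their undersides form one plane. This is the grip point: near the centre of mass, in the handle 30 mm from its blade end, 8 mm above the underside. x points along the bar to the blade tip, 130 mm away; the handle ends 70 mm behind; z is up.
- bar: The same pry bar, 0.12 to 0.2 kg; origin at its underside right below the grip point, same axes.
- bluepot: Specimen pot with the blue lid: grey box 130 (x) x 110 x 70 mm, fixed; origin under its centre, on the bench. Lid centred at x = +15 mm, y = 0. Under the lid's rim is a free gap 20 mm deep, 17 mm high. The bar goes in level over the rail from the -x side, along +x, at y = 0 (15 mm either way is fine), its tip about 10 mm under the rim: at x = -17 mm (5 less or 6 more is fine).
- bluepot_fulcrum: Brass rail fixed on the blue pot, the fulcrum: round bar 10 mm thick, 80 mm long along y, at x = -52 mm of the pot, 25 mm outside the lid's edge; the box ends 13 mm beyond it. Origin midway on its topmost line, 78 mm above the bench: 8 mm above the box's top, 9 mm below the lid's underside. Axes as the pot's.
- bluepot_flange: Blue lid, a disc 84 mm across, 6 thick; origin at the centre of its underside, 87 mm above the bench when shut. Needs about 25 N upward, slides straight up, stays where left. With the tip 10 mm under, the handle meets resistance about 8 degrees below level; 4 mm is reached at about 15, 6 mm at about 19 degrees (grip point down some 30 mm, 10 to 20 N); do not go past 24.
- bluepot_lid (a joint): How far the blue lid has risen, m: 0 fully shut (at the start), 0.014 at most.
- mat: Green mat, fixed to the bench, 300 mm (x) by 200 mm (y), 3 mm thick; origin under its centre. The bar starts on its -y half; a yellow-handled screwdriver lies on its +y half, about 65 mm from the centre line.
- whitepot_lid (a joint): How far the lid of the other pot, alike but with a white lid, has risen, m. Leave it at 0.
Things that resemble listed ones, but are neither listed nor needed, are in the scene too. What is shaped like the bar but black or purple is not meant.

How it is judged:
On the way:
1. The blue lid is being levered up: more than 2 mm risen, with the bar bearing on both the lid and the brass rail (value of joint bluepot_lid above 0.002 m and contact force between bar and bluepot_flange above 2 N and contact force between bar and bluepot_fulcrum above 2 N), for 0.05 s.
At the end, for the whole second after the job is handed in: The blue lid stands at least 4 mm above its shut position, the white lid is shut (under 2 mm), and the pry bar lies still and flat (within 10 degrees) on the green mat, its grip point over the mat (value of joint bluepot_lid above 0.004 m and value of joint whitepot_lid below 0.002 m and x of bar_grip in the frame of mat between -0.15 and 0.15 m and y of bar_grip in the frame of mat between -0.1 and 0.1 m and height (world z) of bar_grip below 0.022 m and angle between bar_grip's own z axis and vertical below 0.17 rad and linear speed of bar below 0.03 m/s); the robot touches nothing.
It fails at once if The gripper or arm touches the blue lid (more than 2 N) (contact force between any of the fingers, the arm and bluepot_flange above 2 N).
It fails at once if The white lid is raised by 2 mm (value of joint whitepot_lid above 0.002 m).
It also fails if it takes over 72 s, if anything falls off the work surface, if the arm or the gripper's body presses on something with over 40 N, if the wrist force passes 120 N, or if a joint passes its speed limit or range.

### The arm

A 6-joint arm with a two-finger parallel gripper is mounted at the origin on the work surface. World frame = base frame: x ahead of the robot, y to its left, z up, the work surface at z = 0. Lengths are in m, angles in rad, forces in N, time in s.
With the tool pointing down it reaches from about 0.375 to 0.9 m from the base axis. Payload 3.1 kg.
Tool frame: the origin (TCP) lies on the centre line of the jaws, within the pads' length; the fingertips stand robot.tip_reach ahead of it and the grasp point (between the pads) lies 8 mm behind it (robot.tip_reach is the distance from the TCP to the fingertips, in m); z points along the fingers, y is the line along which they close (so a half turn about z gives the same grasp; the last joint's range is limited). The gripper opens to 87 mm and grips with 3 to 60 N. Pads are 19 mm wide; open, the fingers measure 117 mm over their backs; the gripper's body (75 mm by 190 mm) begins 51 mm behind the grasp point.
Start: joints at [-0.178, 0.527, 1.433, -0, 1.181, -0.178], TCP at [0.625, 0, 0.234] pointing down, gripper open.
Joint ranges: [-3.08, 3.08], [-0.75, 2.2], [0.22, 2.44], [-1.43, 4.57], [0, 2.65], [-2.85, 2.85]. Speed limits (rad/s): [2.79, 2.79, 3.14, 3.14, 3.14, 3.14].

### API

Orientations are given as a unit quaternion [x, y, z, w].
In Python, from rig import robot gives the robot as it stands.
- The arm moves only by the tool jog_arm, never from a script. Its argument "motion" is one flat list of numbers, 7 for each row, row after row: the shift along the tool's x, y, z scaled (see below), then the turn, a rotation vector about the tool's x, y, z scaled (see below), then the gripper's target within -1 to 1 (shut at 1, half-way at 0, fully open at -1). In form: [x, y, z, rx, ry, rz, hand, x, y, z, rx, ry, rz, hand, ...]. A call has 1 to 12 rows; each row shifts and turns the commanded pose from where the row before left it, along the tool's axes as they then stand; what a row does not reach is not made up. The controller multiplies each number of a shift by 4 cm and each number of a turn by 4 degrees. A row lasts 1/8 s, in which the tool goes at most 62.5 mm and 10.7 degrees, less where a joint would pass 70% of its speed; a pose out of reach is approached as far as the arm can. A call with a number of a shift or a turn outside -1 to 1 is refused whole. A call with a gripper value outside its range is refused whole. The fingers move at their own pace and stop on an object; "grip_force" is the grip in N (left out, the last holds). Time passes only in rows, so rows that do not move let the fingers close. It gives the time, the measured TCP pose, the force, the opening and the grip force at its end, in the units of the state.
- robot.get_obs(): the state, without advancing time (a new reading comes with each control period).
- robot.camera(name): name is "scene" or "side" or "wrist"; returns the picture (480x640x3 uint8, blue, green, red); there is no depth.
- robot.calibration(name): a dict with "fx", "fy", "cx", "cy" (pixels), "R" (3x3) and "t" (3): a world point X has camera coordinates R X + t; the wrist camera has in their place "T_tool_cam" (4x4, takes a point from camera to tool coordinates, whose origin is the TCP and whose axes are the flange's). Camera axes: x right, y down, z forward; pixel columns grow to the right and rows downward; lengths in m; the calibration is good to about 2 mm. The wrist camera is an equidistant fisheye: a pixel r from the principal point sees the ray r / f radians off the axis. A picture is of the moment at which its call begins: read the wrist's pose just before it. calibration takes no time and is no camera call.
- robot.hand_in(): hands the job in; it is judged then, once.
The state is a dict: "time": time; "q": joint angles; "joint_velocities": joint speeds; "joint_torque": joint torques, N m; "position": TCP position; "tool_rot": TCP orientation; "ft_force": force on the tool from outside, world axes, zero at the start; "moment": the same for the moment, N m; "grip_width": finger opening in m; "grip_force": force on a finger pad.
Only numpy, scipy, OpenCV 4.12 (cv2) and the standard library are available. Lean on these libraries where they do the work, as an engineer would, in place of code of your own. Each camera call takes 0.05 s, during which the arm holds its last target. There are 200 camera calls.

## Working session

There is one attempt and no reset: what is moved stays moved. The work goes in short steps, Python scripts to look and compute and a tool call to move; the robot and the scene stay as the last step left them, time stands still between calls to the robot, and variables do not carry over. Pictures are saved under pics/ and viewed, at most 10 in all, crops included, and the job is handed in when it is done.

Besides the shell and the picture viewer there is one more tool, called after "Call:" as name(argument=value, ...), one argument or row to a line, values as JSON. jog_arm: Moves the arm, as the interface text tells. Shifts and turns lie within -1 to 1; 1 stands for 4 cm of shift or 4 degrees of turn. Its arguments: {"type":"object","properties":{"motion":{"type":"array","items":{"type":"number"}},"grip_force":{"type":"number"}},"required":["motion"]}

```bash
mkdir -p pics; ls; python3 - <<'E'
from rig import robot
import cv2
for n in ("scene","side"):
    cv2.imwrite(f"pics/{n}0.png",robot.camera(n))
    c=robot.calibration(n);print(n,c)
print(robot.calibration("wrist"),robot.tip_reach)
o=robot.get_obs();print(o)
E
```

```text
pics
scene {'fx': 508.27894889448163, 'fy': 508.27894889448163, 'cx': 317.84243216338183, 'cy': 236.54801955630182, 'R': array([[ 0.85722643,  0.51489443, -0.00682443],
       [ 0.28126012, -0.47927742, -0.83137591],
       [-0.43134162,  0.71075796, -0.55566854]]), 't': array([-0.43154101,  0.00550053,  1.27456806])}
side {'fx': 621.0813977105984, 'fy': 621.0813977105984, 'cx': 320.30744267400513, 'cy': 233.16135046737125, 'R': array([[ 0.98145894, -0.19049433,  0.02121913],
       [-0.09984736, -0.60262382, -0.7917544 ],
       [ 0.16361188,  0.77495577, -0.6104709 ]]), 't': array([-0.4086999 ,  0.16555467,  1.59242425])}
{'fx': 371.64829954431775, 'fy': 371.64829954431775, 'cx': 322.33781153356176, 'cy': 240.11122418643774, 'T_tool_cam': array([[-4.78269649e-04, -9.67633686e-01, -2.52358516e-01,
         6.83401918e-02],
       [ 9.99999883e-01, -4.45247351e-04, -1.87959806e-04,
        -8.09620256e-04],
       [ 6.95142786e-05, -2.52358577e-01,  9.67633786e-01,
        -1.50694457e-01],
       [ 0.00000000e+00,  0.00000000e+00,  0.00000000e+00,
         1.00000000e+00]])} 0.011
{'time': 0.1, 'q': array([-1.78516771e-01,  5.28349290e-01,  1.43379800e+00,  1.56888503e-06,
        1.18139325e+00, -1.78470640e-01]), 'joint_velocities': array([-0.00122355, -0.00317624, -0.00235864,  0.00055966,  0.00230562,
        0.00037157]), 'joint_torque': array([-3.02360622e-04, -4.40987206e+01, -1.77151054e+01,  6.34850166e-02,
        5.34114777e-02, -3.85449334e-05]), 'position': array([6.24351821e-01, 1.36371873e-04, 2.32676579e-01]), 'tool_rot': array([ 7.07122967e-01,  7.07089925e-01, -5.54870373e-04, -8.00427204e-04]), 'ft_force': array([-0.0550571 , -1.00907488,  0.37986221]), 'moment': array([-0.01436414, -0.07316667,  0.02302513]), 'grip_force': 0.0, 'grip_width': 0.08687480420182518}
```

View pics/scene0.png

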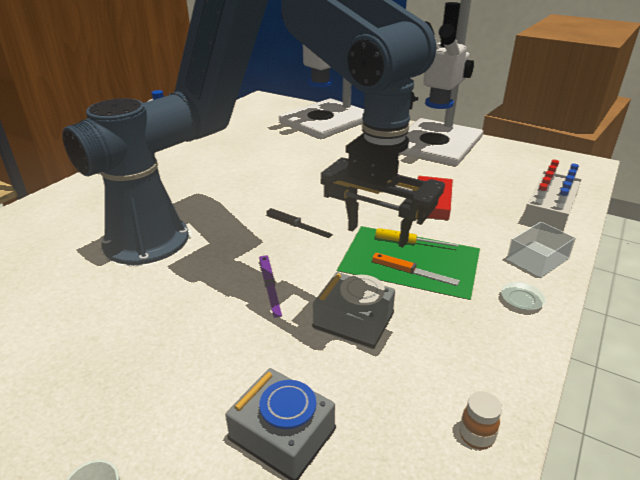

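View pics/side0.png

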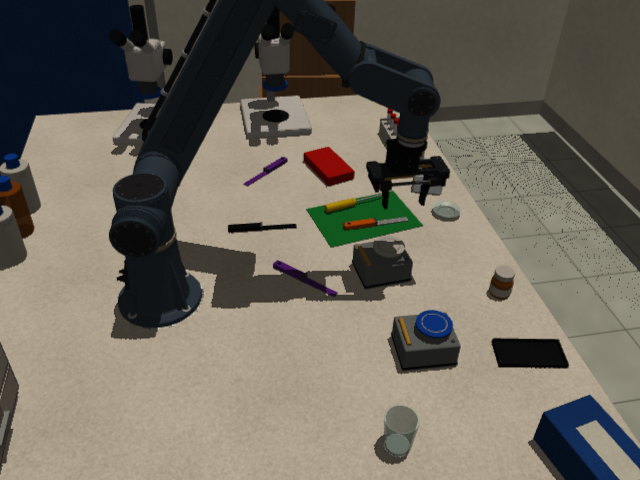

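The scene shows the bar on the mat (handle end about (374,260), tip (459,282)). The blue pot has its rail around (237,407)–(271,374) and its lid around (288,404). The white pot sits between the mat and the blue pot. Next I'll enlarge the details.

```bash
cat > h.py <<'E'
import numpy as np,cv2
from rig import robot
def pt(cam,uv,z):
    c=robot.calibration(cam);d=np.array([(uv[0]-c['cx'])/c['fx'],(uv[1]-c['cy'])/c['fy'],1.])
    R=np.array(c['R']);o=-R.T@c['t'];d=R.T@d
    return o+d*(z-o[2])/d[2]
def wpt(uv,z,T):
    "wrist pixel to plane z; T = world pose of tool"
    c=robot.calibration('wrist');v=(np.array(uv)-[c['cx'],c['cy']])/c['fx'];r=np.hypot(*v)
    d=np.r_[v/r*np.sin(r),np.cos(r)];M=T@c['T_tool_cam'];o=M[:3,3];d=M[:3,:3]@d
    return o+d*(z-o[2])/d[2]
def wproj(X,T):
    c=robot.calibration('wrist');p=np.linalg.inv(T@c['T_tool_cam'])@np.r_[X,1];p=p[:3]
    a=np.arctan2(np.hypot(p[0],p[1]),p[2]);return np.array([c['cx'],c['cy']])+c['fx']*a*p[:2]/np.hypot(p[0],p[1])
def toolT(o):
    from scipy.spatial.transform import Rotation as Ro
    T=np.eye(4);T[:3,:3]=Ro.from_quat(o['tool_rot']).as_matrix();T[:3,3]=o['position'];return T
E
python3 - <<'E'
import cv2,numpy as np
from h import *
s=cv2.imread('pics/scene0.png');d=cv2.imread('pics/side0.png')
a=cv2.resize(s[360:480,220:350],None,fx=3,fy=3,interpolation=cv2.INTER_CUBIC)[:300]
b=cv2.resize(s[225:305,335:485],None,fx=2.67,fy=2.67,interpolation=cv2.INTER_CUBIC)
c=cv2.resize(d[300:375,380:470],None,fx=4,fy=4,interpolation=cv2.INTER_CUBIC)
im=np.zeros((600,800,3),np.uint8)
for p,(y,x) in ((a,(0,0)),(b,(0,395)),(c,(300,0))): im[y:y+p.shape[0],x:x+p.shape[1]]=p[:600-y,:800-x]
cv2.imwrite('pics/c0.png',im)
for n,i in (('scene',s),('side',d)):
    hsv=cv2.cvtColor(i,cv2.COLOR_BGR2HSV)
    for nm,lo,hi,z in (('orange',(4,180,120),(14,255,255),.019),('lid',(108,150,90),(122,255,255),.093),('green',(55,120,50),(75,255,255),.003)):
        m=cv2.inRange(hsv,lo,hi);k,l,st,ce=cv2.connectedComponentsWithStats(m)
        for j in range(1,k):
            if st[j,4]>80:
                pts=np.argwhere(l==j)[:,::-1]; w=np.array([pt(n,p,z)[:2] for p in pts])
                r=cv2.minAreaRect((w*1000).astype(np.float32)); print(n,nm,st[j],ce[j],w.mean(0).round(4),[np.round(x,1) for x in r])
E
```

```text
scene orange [373 253  40  16 156] [391.42307692 260.08974359] [0.5764 0.2047] [array([578.4, 205. ]), array([90.6, 23. ]), np.float64(4.0)]
scene lid [260 380  56  47 917] [287.35986914 404.90185387] [ 0.6284 -0.2934] [array([ 626. , -289.7]), array([81.1, 81.7]), np.float64(30.7)]
scene lid [270 388  36  29 807] [287.41511772 401.82775713] [ 0.6258 -0.2893] [array([ 625.6, -289.2]), array([51.7, 49.8]), np.float64(30.7)]Traceback (most recent call last):
  File "<stdin>", line 16, in <module>
  File "h.py", line 4, in pt
    c=robot.calibration(cam);d=np.array([(uv[0]-c['cx'])/c['fx'],(uv[1]-c['cy'])/c['fy'],1.])
ValueError: time passes only in moves, steps and waits
```

View pics/c0.png

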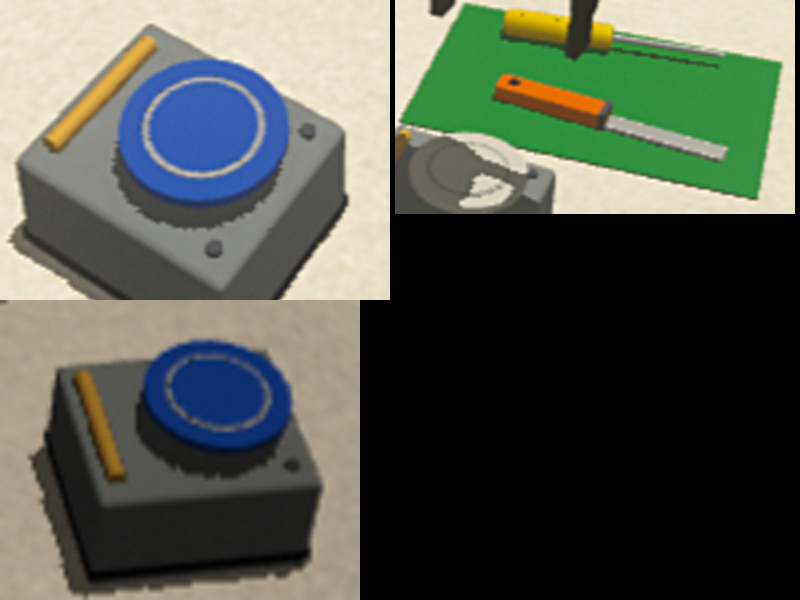

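```bash
sed -i 's/^def pt/import functools\n_C={n:robot.calibration(n) for n in ("scene","side","wrist")}\ndef pt/; s/robot.calibration(cam)/_C[cam]/; s/robot.calibration(.wrist.)/_C["wrist"]/; /import functools/d' h.py
python3 - <<'E'
from h import *
def dd(a,b): v=b-a; return np.hypot(*v[:2]).round(4),np.degrees(np.arctan2(v[1],v[0])).round(1)
S=lambda x,y:(220+x/3,360+y/3); B=lambda x,y:(335+(x-395)/2.67,225+y/2.67); D=lambda x,y:(380+x/4,300+(y-300)/4)
for n,f,a,b,z in (('scene',S,(50,146),(153,42),.076),('side',D,(117,474),(83,376),.076)):
    p,q=pt(n,f(*a),z),pt(n,f(*b),z);print('rail',n,p,q,(p+q)/2,dd(p,q))
print('lid scene',pt('scene',S(203,131),.093),'side',pt('side',D(218,395),.093))
for n,f,a,b in (('scene',B,(504,85),(607,112)),):
    p,q=pt(n,f(*a),.014),pt(n,f(*b),.014);t=pt(n,B(725,153),.005);print('bar',p,q,t,dd(p,q),dd(p,t))
print('mat',[pt('scene',B(*c),.003)[:2].round(3) for c in ((463,3),(781,63),(758,198),(400,122))])
for n,a in (('side',(385,223)),('side',(406,219))): print(pt(n,a,.005))
w=[pt('scene',c,.070)[:2].round(3) for c in ((317,305),(328,279),(394,290),(375,310))];print('whitebox',w)
E
```

```text
Traceback (most recent call last):
  File "h.py", line 3
    c=_C[cam];d=np.array([(uv[0]-c['cx'])/c['fx'],(uv[1]-c['cy'])/c['fy'],1.])
IndentationError: unexpected indent
```

```bash
sed -i '2a _C={n:robot.calibration(n) for n in ("scene","side","wrist")}\ndef pt(cam,uv,z):' h.py
python3 - <<'E'
from h import *
def dd(a,b): v=b-a; return np.hypot(*v[:2]).round(4),np.degrees(np.arctan2(v[1],v[0])).round(1)
S=lambda x,y:(220+x/3,360+y/3); B=lambda x,y:(335+(x-395)/2.67,225+y/2.67); D=lambda x,y:(380+x/4,300+(y-300)/4)
for n,f,a,b,z in (('scene',S,(50,146),(153,42),.076),('side',D,(117,474),(83,376),.076)):
    p,q=pt(n,f(*a),z),pt(n,f(*b),z);print('rail',n,p,q,(p+q)/2,dd(p,q))
print('lid scene',pt('scene',S(203,131),.093),'side',pt('side',D(218,395),.093))
for n,f,a,b in (('scene',B,(504,85),(607,112)),):
    p,q=pt(n,f(*a),.014),pt(n,f(*b),.014);t=pt(n,B(725,153),.005);print('bar',p,q,t,dd(p,q),dd(p,t))
print('mat',[pt('scene',B(*c),.003)[:2].round(3) for c in ((463,3),(781,63),(758,198),(400,122))])
for n,a in (('side',(385,223)),('side',(406,219))): print(pt(n,a,.005))
w=[pt('scene',c,.070)[:2].round(3) for c in ((317,305),(328,279),(394,290),(375,310))];print('whitebox',w)
E
sed -n 1,8p h.py
```

```text
rail scene [ 0.55956466 -0.32762099  0.076     ] [ 0.56517587 -0.24729279  0.076     ] [ 0.56237026 -0.28745689  0.076     ] (np.float64(0.0805), np.float64(86.0))
rail side [ 0.55372318 -0.3250876   0.076     ] [ 0.55712279 -0.24871167  0.076     ] [ 0.55542299 -0.28689963  0.076     ] (np.float64(0.0765), np.float64(87.5))
lid scene [ 0.6279989  -0.29201852  0.093     ] side [ 0.62206724 -0.29206698  0.093     ]
bar [0.53775275 0.20448462 0.014     ] [0.62949095 0.21347119 0.014     ] [0.73019268 0.2219637  0.005     ] (np.float64(0.0922), np.float64(5.6)) (np.float64(0.1932), np.float64(5.2))
mat [array([0.439, 0.32 ]), array([0.732, 0.375]), array([0.77 , 0.183]), array([0.479, 0.125])]
[0.65444112 0.21020062 0.005     ]
[0.72286711 0.21942866 0.005     ]
whitebox [array([ 0.54 , -0.063]), array([0.518, 0.016]), array([0.647, 0.052]), array([ 0.64, -0.02])]
import numpy as np,cv2
from rig import robot
_C={n:robot.calibration(n) for n in ("scene","side","wrist")}
def pt(cam,uv,z):
    c=_C[cam];d=np.array([(uv[0]-c['cx'])/c['fx'],(uv[1]-c['cy'])/c['fy'],1.])
    R=np.array(c['R']);o=-R.T@c['t'];d=R.T@d
    return o+d*(z-o[2])/d[2]
def wpt(uv,z,T):
```

Call:
jog_arm(
  motion=[0.87,-0.11,0.33,0,0,0,-1,0.87,-0.11,0.33,0,0,0,-1,0.87,-0.11,0.33,0,0,0,-1,0.87,-0.11,0.33,0,0,0,-1,0.87,-0.11,0.33,0,0,0,-1,0.87,-0.11,0.33,0,0,0,-1,0,0,0,0,0,1,-1,0,0,0,0,0,1,-1,0,0,0,0,0,1,-1,0,0,0,0,0,1,-1,0,0,0,0,0,1,-1,0,0,0,0,0,1,-1],
)

```text
time: 1.6
position: [0.5982, 0.2088, 0.1538]
tool_rot: [0.839, 0.544, -0.001, -0.0]
ft_force: [1.1, -0.5, -0.0]
grip_width: 0.0868
grip_force: 0.0
```

Call:
jog_arm(
  motion=[0,0,0,0,0,1,-1,0,0,0,0,0,1,-1,0,0,0,0,0,1,-1,0,0,0,0,0,1,-1,0,0,0,0,0,1,-1,0,0,0,0,0,1,-1,0,0,0,0,0,1,-1,0,0,0,0,0,1,-1,0,0,0,0,0,1,-1,0,0,0,0,0,1,-1,0,0,0,0,0,1,-1,0,0,0,0,0,1,-1],
)

```text
time: 3.1
position: [0.5981, 0.2088, 0.1538]
tool_rot: [0.988, 0.155, -0.001, 0.0]
ft_force: [0.5, -0.6, -0.0]
grip_width: 0.0866
grip_force: 0.0
```

Call:
jog_arm(
  motion=[0,0,0,0,0,1,-1,0,0,0,0,0,1,-1,0,0,0,0,0,1,-1,0,0,0,0,0,0,-1,0,0,0,0,0,0,-1],
)

```text
time: 3.72
position: [0.5984, 0.2088, 0.1541]
tool_rot: [0.999, 0.053, -0.0, 0.0]
ft_force: [0.8, -0.3, -0.1]
grip_width: 0.0871
grip_force: 0.0
```

```bash
cat >> h.py <<'E'
def look(n):
    o=robot.get_obs();im=robot.camera('wrist');cv2.imwrite(f'pics/{n}.png',im);T=toolT(o);np.save(f'pics/{n}.npy',T)
    R=T[:3,:3];print('pos',T[:3,3].round(4),'q',o['q'].round(2),'yaw x',np.degrees(np.arctan2(R[1,0],R[0,0])).round(2),'z',R[:,2].round(3));return im,T
E
python3 -c "
from h import *
look('w1')"
```

```text
pos [0.5984 0.2088 0.1541] q [0.16 0.63 1.48 0.   1.03 1.62] yaw x 6.05 z [-0.001 -0.    -1.   ]
```

View pics/w1.png

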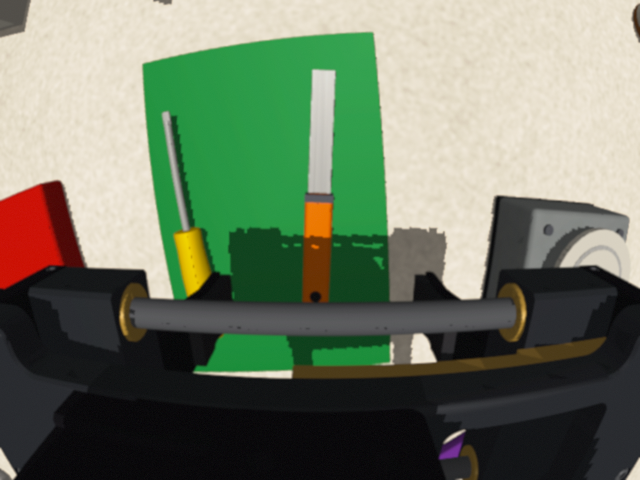

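The wrist view shows the blade tip at (323,70), the handle/blade junction at (319,197) and the handle centre line at (317,270).

```bash
python3 - <<'E'
from h import *
T=np.load('pics/w1.npy')
t=wpt((323,70),.007,T);j=wpt((319,198),.019,T);h=wpt((317,275),.019,T)
for a in (t,j,h): print(a.round(4),(np.linalg.inv(T)@np.r_[a,1])[:3].round(4))
v=t-h;print(np.degrees(np.arctan2(v[1],v[0])),np.hypot(*(t-j)[:2]))
for d in (130,): u=v[:2]/np.hypot(*v[:2]);print('grip from tip',t[:2]-.13*u,'from junction',j[:2]-.03*u)
print('mat corners',[wpt(p,.003,T)[:2].round(3) for p in((143,65),(374,33),(391,362))])
E
```

```text
[0.7267 0.2215 0.007 ] [0.129  0.0009 0.147 ]
[0.625  0.2139 0.019 ] [ 0.0271 -0.0023  0.1351]
[0.562  0.2091 0.019 ] [-0.0361 -0.0041  0.1351]
4.328974509963836 0.10201041073754259
grip from tip [0.5970915  0.21173441] from junction [0.59507938 0.21168157]
mat corners [array([0.727, 0.379]), array([0.765, 0.184]), array([0.473, 0.128])]
```

Call:
jog_arm(
  motion=[-0.06,-0.075,0,0,0,0.43,-1,0,0,0.8,0,0,0,-1,0,0,0.8,0,0,0,-1,0,0,0.8,0,0,0,-1,0,0,0.7,0,0,0,-1,0,0,0.3,0,0,0,-1,0,0,0,0,0,0,-1,0,0,0,0,0,0,-1],
)

```text
time: 4.78
position: [0.5968, 0.2118, 0.0195]
tool_rot: [0.999, 0.037, 0.001, -0.0]
ft_force: [-0.4, 0.4, -0.3]
grip_width: 0.0867
grip_force: 0.0
```

Call:
jog_arm(
  motion=[0,0,0.09,0,0,0,-1,0,0,0,0,0,0,1,0,0,0,0,0,0,1,0,0,0,0,0,0,1,0,0,0,0,0,0,1,0,0,0,0,0,0,1,0,0,0,0,0,0,1,0,0,0,0,0,0,1],
  grip_force=50,
)

```text
time: 5.78
position: [0.5959, 0.2115, 0.0147]
tool_rot: [0.999, 0.037, -0.0, 0.0]
ft_force: [-0.3, -0.0, -0.6]
grip_width: 0.0247
grip_force: 0.0
```

Call:
jog_arm(
  motion=[0,0,0,0,0,0,1,0,0,0,0,0,0,1,0,0,0,0,0,0,1,0,0,0,0,0,0,1],
)

```text
time: 6.28
position: [0.5958, 0.2116, 0.0147]
tool_rot: [0.999, 0.037, -0.0, -0.0]
ft_force: [-0.3, 0.3, 0.0]
grip_width: 0.0217
grip_force: 50.0
```

Call:
jog_arm(
  motion=[0,0,-0.3,0,0,0,1,0,0,-0.7,0,0,0,1,0,0,-0.9,0,0,0,1,0,0,-0.9,0,0,0,1,-0.1,0.4,-0.9,0,0,0,1,-0.3,0.8,-0.7,0,0,0,1,-0.4,0.95,-0.3,0,0,0,1,-0.4,0.95,0,0,0,0,1,-0.4,0.95,0,0,0,0,1,-0.4,0.95,0,0,0,0,1,-0.4,0.95,0,0,0,0,1,-0.4,0.95,0,0,0,0,1],
)

```text
time: 7.78
position: [0.5041, -0.0732, 0.2035]
tool_rot: [0.999, 0.037, 0.0, 0.0]
ft_force: [0.4, -0.4, -0.3]
grip_width: 0.0217
grip_force: 50.0
```

Call:
jog_arm(
  motion=[-0.4,0.95,0,0,0,0,1,-0.4,0.95,0,0,0,0,1,-0.4,0.95,0,0,0,0,1,-0.4,0.95,0,0,0,0,1,-0.4,0.9,0,0,0,0,1,-0.2,0.6,0,0,0,0,1,0,0.3,0,0,0,0,1,0,0,0,0,0,0.8,1,0,0,0,0,0,0.8,1,0,0,0,0,0,0.5,1,0,0,0,0,0,0,1,0,0,0,0,0,0,1],
)

```text
time: 9.28
position: [0.4339, -0.3017, 0.2028]
tool_rot: [0.999, -0.035, 0.0, 0.0]
ft_force: [0.4, -0.0, -0.8]
grip_width: 0.0217
grip_force: 50.0
```

```bash
python3 -c "
from h import *
look('w2')"
```

```text
pos [ 0.4339 -0.3017  0.2028] q [-0.82  0.44  1.71  0.    0.99  0.82] yaw x -4.07 z [ 0. -0. -1.]
```

View pics/w2.png

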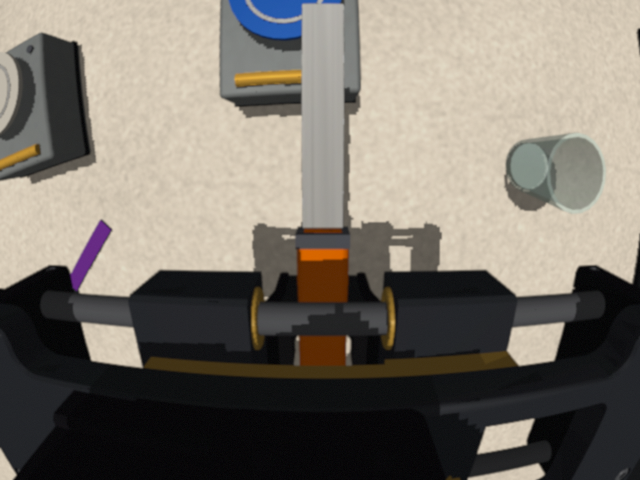

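The wrist view shows the blade tip at (323,5), to the right of the lid. The rail's left end is at (236,79), and the box's front top corners are at about (221,94) and (358,94).

```bash
python3 - <<'E'
from h import *
T=np.load('pics/w2.npy');Ti=np.linalg.inv(T)
for nm,p,z in (('tip',(323,4),.195),('junction',(323,229),.1991),('boxL',(221,94),.07),('boxR',(359,96),.07),('railL',(236,79),.076),('railvis',(300,77),.076)):
    a=wpt(p,z,T);print(nm,a.round(4),(Ti@np.r_[a,1])[:3].round(4))
E
python3 - <<'E'
import cv2
im=cv2.imread('pics/w2.png')[0:120,200:380]
cv2.imwrite('pics/w2c.png',cv2.resize(im,None,fx=4,fy=4,interpolation=cv2.INTER_CUBIC))
E
```

```text
tip [ 0.5647 -0.3116  0.195 ] [0.1312 0.0006 0.0079]
junction [ 0.4662 -0.3045  0.1991] [0.0324 0.0006 0.0037]
boxL [ 0.5493 -0.2322  0.07  ] [ 0.1101 -0.0775  0.1329]
boxR [ 0.5377 -0.3372  0.07  ] [0.1061 0.0281 0.1329]
railL [ 0.5583 -0.2462  0.076 ] [ 0.1202 -0.0642  0.1269]
railvis [ 0.5544 -0.2942  0.076 ] [ 0.1197 -0.016   0.1269]
```

View pics/w2c.png

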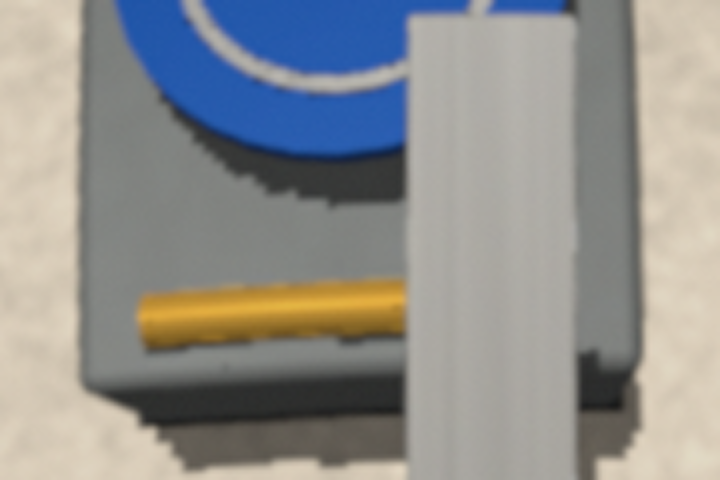

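Call:
jog_arm(
  motion=[-0.15,-0.3,0,0,0,0,1,0,-0.3,0.2,0,0,0,1,0,0,0.6,0,0,0,1,0,0,0.7,0,0,0,1,0,0,0.6,0,0,0,1,0,0,0.4,0,0,0,1,0,0,0.2,0,0,0,1,0,0,0,0,0,0,1,0,0,0,0,0,0,1],
)

```text
time: 10.45
position: [0.4298, -0.2777, 0.0953]
tool_rot: [0.999, -0.036, 0.0, 0.0]
ft_force: [-0.1, -0.6, -1.1]
grip_width: 0.0215
grip_force: 50.0
```

```bash
python3 -c "
from h import *
im,T=look('w3')
print(robot.get_obs()['ft_force'])
s=robot.camera('side')[290:380,370:480]
a=cv2.resize(im[0:150,200:420],(800,300));a=cv2.resize(im[0:150,200:420],None,fx=2.6,fy=2.0)
b=cv2.resize(s,None,fx=3.3,fy=3.3,interpolation=cv2.INTER_CUBIC)
c=np.zeros((600,800,3),np.uint8);c[:a.shape[0],:a.shape[1]]=a;c[300:300+b.shape[0],:b.shape[1]]=b
s=robot.camera('scene')[350:440,200:300];b=cv2.resize(s,None,fx=3.3,fy=3.3,interpolation=cv2.INTER_CUBIC);c[300:300+b.shape[0],400:400+b.shape[1]]=b
cv2.imwrite('pics/w3c.png',c)"
```

```text
pos [ 0.4298 -0.2777  0.0953] q [-0.79  0.6   1.83  0.    0.71  0.85] yaw x -4.11 z [ 0.001 -0.001 -1.   ]
[-0.84507028  1.15745313 -1.20794012]
```

View pics/w3c.png

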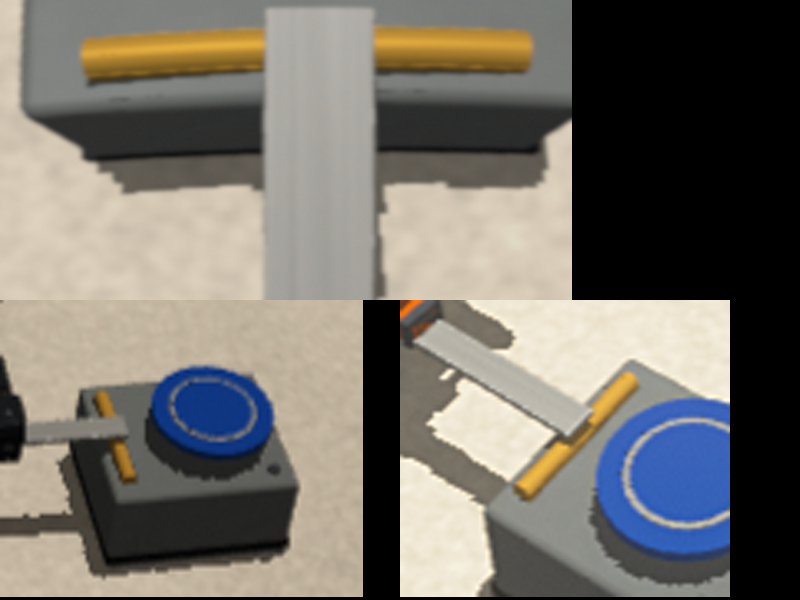

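The bar is centred on the rail, within about 2 mm. Its tip (323,4) is just past the rail's centre line (323,26.5).

```bash
python3 - <<'E'
from h import *
T=np.load('pics/w3.npy');Ti=np.linalg.inv(T)
zt=T[2,3]-.0077
for nm,p,z in (('tip',(323,4),zt),('rail',(323,26),.077),('railL',(231.5,28.5),.077),('railR',(404.5,25),.077)):
    a=wpt(p,z,T);print(nm,a.round(4),(Ti@np.r_[a,1])[:3].round(4))
E
```

```text
tip [ 0.5606 -0.2878  0.0876] [0.1312 0.0006 0.0078]
rail [ 0.5535 -0.2873  0.077 ] [0.124  0.0006 0.0184]
railL [ 0.5573 -0.2452  0.077 ] [ 0.1248 -0.0416  0.0184]
railR [ 0.553 -0.325  0.077] [0.1262 0.0383 0.0184]
```

Call:
jog_arm(
  motion=[0,0,0.07,0,0,0,1,0,0,0,0,0,0,1,0.1,0,0,0,0,0,1,0.2,0,0,0,0,0,1,0.2,0,0,0,0,0,1,0.2,0,0,0,0,0,1,0,0,0,0,0,0,1,0,0,0,0,0,0,1],
)

```text
time: 11.6
position: [0.4572, -0.2794, 0.0918]
tool_rot: [0.999, -0.036, -0.0, -0.0]
ft_force: [1.1, 0.5, -1.4]
grip_width: 0.0216
grip_force: 50.0
```

```bash
python3 - <<'E'
from h import *
im,T=look('w4')
print(robot.get_obs()['ft_force'])
c=np.zeros((600,800,3),np.uint8)
s=robot.camera('side')[290:380,370:480];b=cv2.resize(s,None,fx=3.6,fy=3.6,interpolation=cv2.INTER_CUBIC);c[:b.shape[0],:b.shape[1]]=b
s=robot.camera('scene')[350:440,200:310];b=cv2.resize(s,None,fx=3.6,fy=3.6,interpolation=cv2.INTER_CUBIC);c[:b.shape[0],400:400+b.shape[1]]=b
b=im[:260,200:440];c[330:590,:240]=b
cv2.imwrite('pics/w4c.png',c)
E
```

```text
pos [ 0.4572 -0.2794  0.0918] q [-0.76  0.62  1.77 -0.    0.74  0.89] yaw x -4.11 z [-0.001  0.    -1.   ]
[-0.23922917 -0.83556642 -1.19867332]
```

View pics/w4c.png

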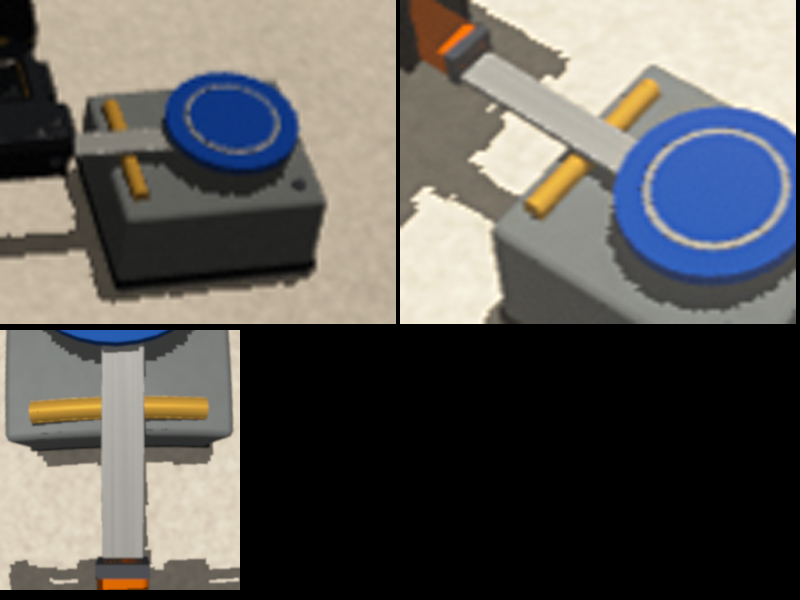

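Call:
jog_arm(
  motion=[0,0,0.05,0,0,0,1,-0.013,0,0.085,0,0.5,0,1,-0.013,0,0.085,0,0.5,0,1,-0.013,0,0.085,0,0.5,0,1,-0.013,0,0.085,0,0.5,0,1,0,0,0,0,0,0,1,0,0,0,0,0,0,1],
  grip_force=60,
)

```text
time: 12.62
position: [0.4562, -0.2798, 0.0764]
tool_rot: [0.997, -0.036, 0.07, 0.003]
ft_force: [-0.4, -1.4, -1.9]
grip_width: 0.0214
grip_force: 60.0
```

Call:
jog_arm(
  motion=[-0.013,0,0.085,0,0.5,0,1,-0.013,0,0.085,0,0.5,0,1,-0.013,0,0.085,0,0.5,0,1,-0.013,0,0.085,0,0.5,0,1,0,0,0,0,0,0,1,0,0,0,0,0,0,1],
)

```text
time: 13.38
position: [0.4582, -0.2805, 0.0635]
tool_rot: [0.989, -0.035, 0.14, 0.006]
ft_force: [3.8, 0.4, 3.1]
grip_width: 0.0215
grip_force: 60.0
```

Call:
jog_arm(
  motion=[-0.013,0,0.085,0,0.5,0,1,-0.013,0,0.085,0,0.5,0,1,-0.006,0,0.043,0,0.25,0,1,0,0,0,0,0,0,1,0,0,0,0,0,0,1],
)

```text
time: 14.0
position: [0.4598, -0.2806, 0.0551]
tool_rot: [0.982, -0.035, 0.184, 0.007]
ft_force: [5.1, 1.0, 4.2]
grip_width: 0.0215
grip_force: 60.0
```

```bash
python3 - <<'E'
from h import *
im,T=look('w5')
print(robot.get_obs()['ft_force'])
c=np.zeros((600,800,3),np.uint8)
for k,x,y in (('side',370,290),('scene',200,350)):
    f=robot.camera(k);cv2.imwrite(f'pics/{k}5.png',f);s=f[y:y+90,x:x+110];b=cv2.resize(s,None,fx=3.6,fy=3.6,interpolation=cv2.INTER_CUBIC);X=0 if k=='side' else 400;c[:b.shape[0],X:X+b.shape[1]]=b
b=im[:260,200:440];c[330:590,:240]=b
cv2.imwrite('pics/w5c.png',c)
# lid shift in scene/side images
for k in('scene','side'):
    m=[]
    for n in('0','5'):
        h=cv2.cvtColor(cv2.imread(f'pics/{k}{n}.png'),cv2.COLOR_BGR2HSV);q=cv2.inRange(h,(105,150,60),(125,255,255));q[:290]=0
        l=cv2.connectedComponentsWithStats(q);j=1+np.argmax(l[2][1:,4]*(abs(l[3][1:,0]-(287 if k=='scene' else 434))<20));m.append((l[3][j].round(2),l[2][j]))
    print(k,m)
    C=_C[k];pr=lambda z:(lambda p:C['fy']*p[1]/p[2]+C['cy'])(C['R']@[.625,-.292,z]+C['t']);print('px/mm',pr(.094)-pr(.093))
E
```

```text
pos [ 0.4598 -0.2806  0.0551] q [-0.91  0.68  2.02  0.98  0.33 -0.19] yaw x -4.04 z [ 0.36  -0.027 -0.932]
[5.08582546 0.4948137  4.19773087]
scene [(array([287.36, 404.9 ]), array([260, 380,  56,  47, 917], dtype=int32)), (array([286.85, 402.92]), array([259, 378,  57,  47, 930], dtype=int32))]Traceback (most recent call last):
  File "<stdin>", line 16, in <module>
NameError: name '_C' is not defined
```

View pics/w5c.png

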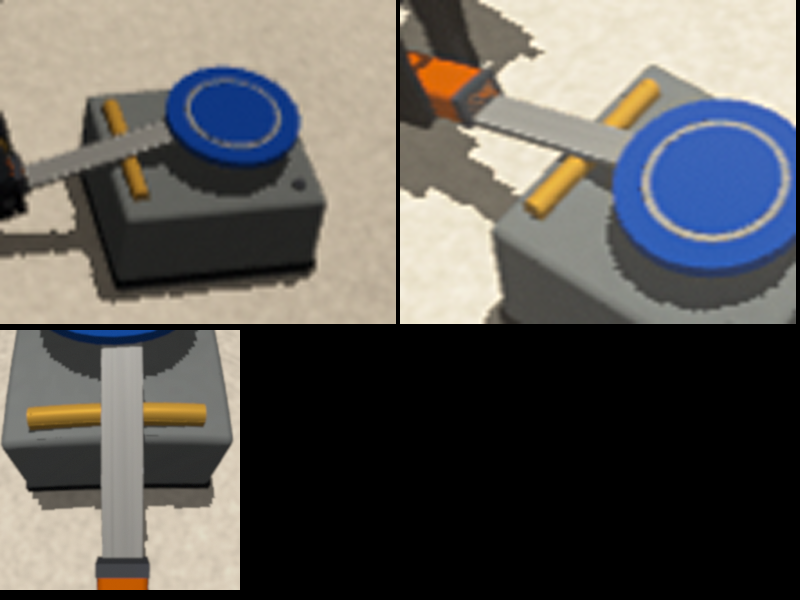

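The bar bears on both the rail and the lid, and the lid has visibly risen. I'll put a number on it.

```bash
cat > rise.py <<'E'
import sys
import h;from h import *
def rise(tag):
  for k,(x,y,w,hh) in (('scene',(256,374,64,44)),('side',(410,305,48,38))):
    a,b=[cv2.imread(f'pics/{k}{n}.png') for n in('0',tag)]
    f=lambda i:(i[...,0].astype(np.float32)-i[...,2])[y:y+hh,x:x+w].copy()
    W=np.eye(2,3,dtype=np.float32);cc,W=cv2.findTransformECC(f(a),f(b),W,cv2.MOTION_TRANSLATION,(3,200,1e-6))
    C=h._C[k];pr=lambda z:(lambda p:C['fy']*p[1]/p[2]+C['cy'])(C['R']@[.625,-.292,z]+C['t'])
    print(k,'cc',round(cc,3),W[:,2],'rise mm',W[1,2]/(pr(.094)-pr(.093)))
rise(sys.argv[1])
E
python3 rise.py 5
```

```text
scene cc 0.982 [ 0.02020171 -2.1274297 ] rise mm 4.801337917347474
side cc 0.998 [ 0.30241844 -1.5496274 ] rise mm 5.008653448299688
```

Call:
jog_arm(
  motion=[-0.008,0,0.053,0,0.3,0,1,0,0,0,0,0,0,1,0,0,0,0,0,0,1],
)

```text
time: 14.52
position: [0.4602, -0.2805, 0.053]
tool_rot: [0.98, -0.035, 0.194, 0.007]
ft_force: [5.5, 0.8, 4.9]
grip_width: 0.0216
grip_force: 60.0
```

```bash
python3 -c "
from h import *
for k in('side','scene'): cv2.imwrite(f'pics/{k}6.png',robot.camera(k))
o=robot.get_obs();print(o['ft_force'],o['moment'])"; python3 rise.py 6
```

```text
[4.35503821 0.4500169  4.24182457] [ 0.08814356 -0.18093902  0.11819416]
scene cc 0.979 [ 0.02262806 -2.3988714 ] rise mm 5.413947256575182
side cc 0.998 [ 0.32145944 -1.7380484 ] rise mm 5.617661479617882
```

The lid has risen about 5.5 mm, so I'll unwind and withdraw the bar.

Call:
jog_arm(
  motion=[0.016,0,-0.085,0,-0.5,0,1,0.016,0,-0.085,0,-0.5,0,1,0.016,0,-0.085,0,-0.5,0,1,0.016,0,-0.085,0,-0.5,0,1,0.016,0,-0.085,0,-0.5,0,1,0.016,0,-0.085,0,-0.5,0,1,0.016,0,-0.085,0,-0.5,0,1,0.016,0,-0.085,0,-0.5,0,1,0.016,0,-0.085,0,-0.5,0,1,0,0,0,0,0,0,1,0,0,0,0,0,0,1],
)

```text
time: 16.0
position: [0.4561, -0.2792, 0.0826]
tool_rot: [0.999, -0.036, 0.036, 0.001]
ft_force: [0.3, -1.1, -1.2]
grip_width: 0.0215
grip_force: 60.0
```

```bash
python3 - <<'E'
from h import *
o=robot.get_obs();print(o['ft_force'],o['position'],o['tool_rot'])
for k in('side','scene'): cv2.imwrite(f'pics/{k}7.png',robot.camera(k))
c=np.zeros((300,800,3),np.uint8)
for k,x,y,X in (('side',340,290,0),('scene',180,350,400)):
    b=cv2.resize(cv2.imread(f'pics/{k}7.png')[y:y+90,x:x+120],None,fx=3.3,fy=3.3,interpolation=cv2.INTER_CUBIC);c[:297,X:X+396]=b
cv2.imwrite('pics/w7c.png',c)
E
python3 rise.py 7
```

```text
[ 0.2951042  -1.1041242  -1.23815325] [ 0.45610532 -0.27917391  0.08255526] [ 0.99869083 -0.03591006  0.0364149   0.00102297]
scene cc 0.978 [ 0.05976553 -2.3953543 ] rise mm 5.406009495018368
side cc 0.998 [ 0.30705595 -1.7500114 ] rise mm 5.656327916180732
```

View pics/w7c.png

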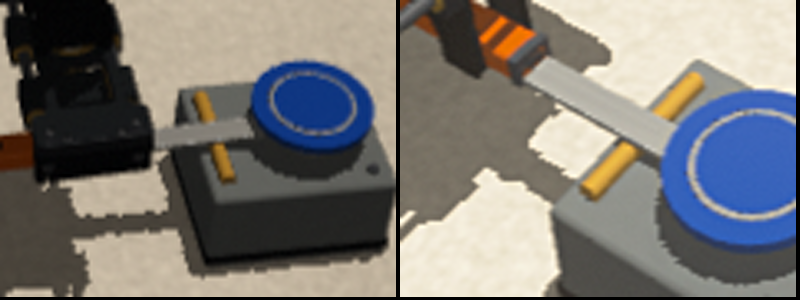

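Call:
jog_arm(
  motion=[0,0,-0.05,0,0,0,1,-0.2,0,0,0,0,0,1,-0.4,0,0,0,0,0,1,-0.4,0,0,0,0,0,1,-0.4,0,0,0,0,0,1,-0.2,0,-0.3,0,0,0,1,0,0,-0.6,0,-0.5,0,1,0,0,-0.8,0,-0.54,0,1,0,0,-0.8,0,0,0,1,0,0,-0.5,0,0,0,1,0,0,0,0,0,0,1],
)

```text
time: 17.48
position: [0.3894, -0.2756, 0.2021]
tool_rot: [0.999, -0.036, 0.002, 0.002]
ft_force: [-0.2, 0.3, -0.6]
grip_width: 0.0218
grip_force: 60.0
```

Call:
jog_arm(
  motion=[0.287,-0.4,0,0,0,0,1,0.287,-0.8,0,0,0,0,1,0.287,-0.95,0,0,0,0,1,0.287,-0.95,0,0,0,0,1,0.287,-0.95,0,0,0,0,1,0.287,-0.95,0,0,0,0,1,0.287,-0.95,0,0,0,0,1,0.287,-0.95,0,0,0,0,1,0.287,-0.95,0,0,0,0,1,0.287,-0.95,0,0,0,0,1,0.287,-0.95,0,0,0,0,1,0.287,-0.95,0,0,0,0,1],
)

```text
time: 18.98
position: [0.5564, 0.1434, 0.1989]
tool_rot: [0.999, -0.036, -0.001, 0.0]
ft_force: [-0.1, -0.6, -1.1]
grip_width: 0.0212
grip_force: 60.0
```

Call:
jog_arm(
  motion=[0.287,-0.95,0,0,0,0,1,0.287,-0.6,0,0,0,0,1,0.287,-0.28,0,0,0,0,1,0,0,0,0,0,-0.7,1,0,0,0,0,0,-0.7,1,0,0,0,0,0,-0.7,1,0,0,0,0,0,0,1,0,0,0,0,0,0,1],
)

```text
time: 19.98
position: [0.5961, 0.2126, 0.1994]
tool_rot: [0.999, 0.037, -0.0, 0.0]
ft_force: [0.1, -0.1, -1.0]
grip_width: 0.0214
grip_force: 60.0
```

```bash
python3 - <<'E'
from h import *
im,T=look('w8')
# blade: bright grey low-saturation pixels in the column band; report tip row and the handle/blade boundary vs w2
for n in('w2','w8'):
    i=cv2.imread(f'pics/{n}.png');c=i[:,323].astype(int)
    print(n,[(r,*c[r]) for r in list(range(0,12,2))+list(range(222,252,4))])
E
```

```text
pos [0.5961 0.2126 0.1994] q [ 0.17  0.58  1.45 -0.    1.12  1.66] yaw x 4.23 z [-0.001 -0.    -1.   ]
w2 [(0, np.int64(164), np.int64(111), np.int64(90)), (2, np.int64(170), np.int64(105), np.int64(78)), (4, np.int64(166), np.int64(161), np.int64(161)), (6, np.int64(168), np.int64(174), np.int64(176)), (8, np.int64(169), np.int64(175), np.int64(177)), (10, np.int64(168), np.int64(173), np.int64(176)), (222, np.int64(149), np.int64(156), np.int64(158)), (226, np.int64(142), np.int64(149), np.int64(153)), (230, np.int64(5), np.int64(45), np.int64(96)), (234, np.int64(55), np.int64(52), np.int64(53)), (238, np.int64(79), np.int64(76), np.int64(75)), (242, np.int64(78), np.int64(76), np.int64(74)), (246, np.int64(79), np.int64(76), np.int64(74)), (250, np.int64(17), np.int64(99), np.int64(207))]
w8 [(0, np.int64(214), np.int64(230), np.int64(237)), (2, np.int64(211), np.int64(228), np.int64(236)), (4, np.int64(198), np.int64(208), np.int64(215)), (6, np.int64(198), np.int64(204), np.int64(207)), (8, np.int64(198), np.int64(204), np.int64(207)), (10, np.int64(198), np.int64(204), np.int64(207)), (222, np.int64(175), np.int64(181), np.int64(183)), (226, np.int64(167), np.int64(174), np.int64(176)), (230, np.int64(42), np.int64(44), np.int64(49)), (234, np.int64(67), np.int64(63), np.int64(63)), (238, np.int64(94), np.int64(89), np.int64(88)), (242, np.int64(94), np.int64(90), np.int64(88)), (246, np.int64(94), np.int64(91), np.int64(90)), (250, np.int64(11), np.int64(117), np.int64(234))]
```

Call:
jog_arm(
  motion=[0,0,0.5,0,0,0,1,0,0,0.9,0,0,0,1,0,0,0.9,0,0,0,1,0,0,0.9,0,0,0,1,0,0,0.7,0,0,0,1,0,0,0.4,0,0,0,1,0,0,0.15,0,0,0,1,0,0,0,0,0,0,1,0,0,0,0,0,0,1],
)

```text
time: 21.15
position: [0.5976, 0.213, 0.0234]
tool_rot: [0.999, 0.037, 0.002, -0.0]
ft_force: [1.1, 0.3, -1.4]
grip_width: 0.0215
grip_force: 60.0
```

Call:
jog_arm(
  motion=[0,0,0.1,0,0,0,1,0,0,0.09,0,0,0,1,0,0,0,0,0,0,1,0,0,0,0,0,0,1],
)

```text
time: 21.65
position: [0.597, 0.2129, 0.0147]
tool_rot: [0.999, 0.037, 0.001, -0.0]
ft_force: [0.5, -0.0, -1.2]
grip_width: 0.0218
grip_force: 60.0
```

Call:
jog_arm(
  motion=[0,0,0,0,0,0,0,0,0,0,0,0,0,-0.3,0,0,0,0,0,0,-0.6,0,0,0,0,0,0,-0.6,0,0,0,0,0,0,-0.6,0,0,-0.3,0,0,0,-0.6,0,0,-0.7,0,0,0,-0.6,0,0,-0.8,0,0,0,-0.6,0,0,-0.8,0,0,0,-0.6,0,0,-0.8,0,0,0,-0.6,0,0,0,0,0,0,-0.6,0,0,0,0,0,0,-0.6],
)

```text
time: 23.15
position: [0.596, 0.2128, 0.1505]
tool_rot: [0.999, 0.037, -0.0, 0.0]
ft_force: [-0.0, 0.3, -0.1]
grip_width: 0.0699
grip_force: 0.0
```

```bash
python3 - <<'E'
from h import *
im,T=look('w9');print(robot.get_obs()['ft_force'],robot.get_obs()['grip_width'])
for k in('side','scene'): cv2.imwrite(f'pics/{k}9.png',robot.camera(k))
h=cv2.cvtColor(im,cv2.COLOR_BGR2HSV);m=cv2.inRange(h,(4,180,60),(16,255,255))
k,l,s,c=cv2.connectedComponentsWithStats(m)
for j in range(1,k):
    if s[j,4]>200: print(s[j],c[j])
# blade tip
g=((h[...,1]<40)&(h[...,2]>120)).astype(np.uint8);g[:, :250]=0;g[:,400:]=0;g[260:]=0
k,l,s,c=cv2.connectedComponentsWithStats(g)
for j in range(1,k):
    if s[j,4]>200: print('blade',s[j],c[j]); 
E
python3 rise.py 9
```

```text
pos [0.596  0.2128 0.1505] q [ 0.17  0.64  1.49 -0.    1.02  1.66] yaw x 4.28 z [-0. -0. -1.]
[ 0.24293636 -0.43883528 -1.53571589] 0.06972977189998614
[ 309  200   28  102 2608] [322.39532209 248.36771472]
blade [ 250    0  150  230 7838] [347.13638683  50.66943098]
blade [ 311   65   24  125 2848] [322.16292135 126.61657303]
scene cc 0.982 [ 0.07535209 -2.3198936 ] rise mm 5.235704368829409
side cc 0.998 [ 0.29424185 -1.7254612 ] rise mm 5.576977590045725
```

```bash
python3 -c "
from rig import robot
print(robot.hand_in())"
```

```text
the job is handed in; nothing more can be done
None
```

I levered the blue lid up, measured at about 5.4 mm from the camera images, laid the pry bar back flat on the green mat, let go, and handed the job in at about 23 s; the hand-in gave no verdict.

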